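Build a test sieve stack on the shaker

TASK

Build the test sieve stack on the shaker for the next run: take the receiver pan, the three sieves and the lid from where they lie on the bench and nest them one at a time from the bottom up in the ring of the shaker plate - receiver first, then the finest sieve, the medium one and the coarsest, so that the openings get wider going up, and the lid on top. Every piece must sit fully down and level on the one below, and the two sample vials must stay standing.

Things in the scene. Friction and masses are not known exactly. Their poses are not given: they have to be found in the camera images.
- shaker: Low white sieve shaker, 150 x 150 mm, black control strip at its -x side, fixed. On top, centred, a round aluminium plate of 94 mm dia, upper face 44 mm above the bench, with a raised ring on it (66 mm inside, 77 mm outside dia, 5 mm high) that locates the receiver. Origin: centre of the underside; z up.
- shaker_seat (a point): Centre of the shaker plate's upper face, inside the ring, 44 mm above the bench: the receiver's underside centre belongs here. z up.
- receiver: Receiver pan of steel: 60 mm dia, 30 mm high, straight wall 2.5 mm thick (mouth 55 mm), closed smooth floor 3 mm thick, no mesh, no skirt; bottom edge chamfered from 60 to 54 mm over the lowest 4 mm. 90 g; any yaw; grip across the wall. Origin: centre of the underside; z up.
- sieve_fine: Steel test sieve, 60 mm dia, 30 mm high, FINE mesh: 1.5 mm openings, looks like a closed speckled grey gauze. Wall 2.5 mm thick (mouth 55 mm), 10 to 30 mm up; below, a 10 mm skirt, 52 tapering to 44 mm, nests in the mouth below till the shoulder sits on its rim (origin then 20 mm above the one below). 90 g, any yaw, grip the wall. Origin: centre of underside; z up.
- sieve_medium: Steel test sieve, 60 mm dia, 30 mm high, MEDIUM mesh: 4.5 mm square openings, thin wires, see-through. Wall 2.5 mm thick (mouth 55 mm), 10 to 30 mm up; below, a 10 mm skirt, 52 tapering to 44 mm, nests in the mouth below till the shoulder sits on its rim (origin then 20 mm above the one below). 90 g, any yaw, grip the wall. Origin: centre of underside; z up.
- sieve_coarse: Steel test sieve, 60 mm dia, 30 mm high, COARSE mesh: 10 mm square openings, four thick wires each way. Wall 2.5 mm thick (mouth 55 mm), 10 to 30 mm up; below, a 10 mm skirt, 52 tapering to 44 mm, nests in the mouth below till the shoulder sits on its rim (origin then 20 mm above the one below). 90 g, any yaw, grip the wall. Origin: centre of underside; z up.
- sieve_lid: Steel lid: a 60 mm disc 3.5 mm thick over the same 10 mm tapered skirt (52 to 44 mm), with a round knob of 20 mm dia in the middle, 13.5 to 32 mm above the origin. 80 g; any yaw; grip the knob. Seated, its origin is 20 mm above that of the sieve below. Origin: centre of the skirt's underside; z up.
- vial_black_cap: Bystander: sample vial with a black screw cap, 27 mm diameter, 62 mm tall, loose; it must stay standing. Origin: centre of the underside; z up.
- vial_white_cap: Bystander: sample vial with a white screw cap, 27 mm diameter, 62 mm tall, loose; it must stay standing. Origin: centre of the underside; z up.

How it is judged (in metres and radians):
On the way, in this order (a step that is already met when the one before it is completed fails the run):
1. the receiver stands in the ring on the shaker, released (horizontal distance between receiver and shaker_seat below 0.004 m and z of receiver in the frame of shaker_seat between -0.003 and 0.003 m and angle between receiver's own z axis and vertical below 0.07 rad and contact force between the fingers and receiver below 0.2 N), for 0.2 s.
2. the finest sieve is seated on the receiver, released (horizontal distance between sieve_fine and receiver below 0.004 m and z of sieve_fine in the frame of receiver between 0.017 and 0.023 m and angle between sieve_fine's own z axis and vertical below 0.07 rad and contact force between the fingers and sieve_fine below 0.2 N), for 0.2 s.
3. the medium sieve is seated on the finest, released (horizontal distance between sieve_medium and sieve_fine below 0.004 m and z of sieve_medium in the frame of sieve_fine between 0.017 and 0.023 m and angle between sieve_medium's own z axis and vertical below 0.07 rad and contact force between the fingers and sieve_medium below 0.2 N), for 0.2 s.
4. the coarse sieve is seated on the medium one, released (horizontal distance between sieve_coarse and sieve_medium below 0.004 m and z of sieve_coarse in the frame of sieve_medium between 0.017 and 0.023 m and angle between sieve_coarse's own z axis and vertical below 0.07 rad and contact force between the fingers and sieve_coarse below 0.2 N), for 0.2 s.
5. the lid is seated on the coarse sieve, released (horizontal distance between sieve_lid and sieve_coarse below 0.004 m and z of sieve_lid in the frame of sieve_coarse between 0.017 and 0.023 m and angle between sieve_lid's own z axis and vertical below 0.07 rad and contact force between the fingers and sieve_lid below 0.2 N), for 0.2 s.
At the end, for the whole second after the job is handed in: From the bottom up: receiver in the shaker's ring, fine, medium, coarse sieve, lid; each within 4 mm of centred on the seat or piece below it, its origin 20 mm above that of the piece below (the receiver's at the plate), within 3 mm, tilted less than 0.07 rad, at rest (horizontal distance between receiver and shaker_seat below 0.004 m and z of receiver in the frame of shaker_seat between -0.003 and 0.003 m and angle between each of receiver, sieve_fine, sieve_medium, sieve_coarse, sieve_lid's own z axis and vertical below 0.07 rad and horizontal distance between sieve_fine and receiver below 0.004 m and z of sieve_fine in the frame of receiver between 0.017 and 0.023 m and horizontal distance between sieve_medium and sieve_fine below 0.004 m and z of sieve_medium in the frame of sieve_fine between 0.017 and 0.023 m and horizontal distance between sieve_coarse and sieve_medium below 0.004 m and z of sieve_coarse in the frame of sieve_medium between 0.017 and 0.023 m and horizontal distance between sieve_lid and sieve_coarse below 0.004 m and z of sieve_lid in the frame of sieve_coarse between 0.017 and 0.023 m and linear speed of each of receiver, sieve_fine, sieve_medium, sieve_coarse, sieve_lid below 0.02 m/s); the robot touches nothing.
It fails at once if a sample vial is knocked over (angle between any of vial_black_cap, vial_white_cap's own z axis and vertical above 0.5 rad).
It also fails if it takes over 136 s, if anything falls off the work surface, if the arm or the gripper's body presses on something with over 40 N, if the wrist force passes 120 N, or if a joint passes its speed limit or range.

ROBOT

A 6-joint arm with a two-finger parallel gripper is mounted at the origin on a cart in front of the work surface, level with it; the furniture and walls round the work are solid. World frame = base frame: x ahead of the robot, y to its left, z up, the work surface at z = 0. Lengths are in mm, angles in rad, forces in N, time in s.
With the tool pointing down it reaches from about 275 to 1000 mm from the base axis. Payload 8.4 kg.
Tool frame: the origin (TCP) lies at the very end of the fingers, on their centre line; the grasp point (between the pads) lies 19 mm behind it; z points along the fingers, y is the line along which they close (so a half turn about z gives the same grasp; the last joint's range is limited). The gripper opens to 85 mm and grips with 20 to 120 N. Pads are 22 mm wide; open, the fingers measure 114 mm over their backs; the gripper's body (76 mm by 85 mm) begins 54 mm behind the grasp point. The pads swing forward as they close: fully open they stand 13 mm farther back than shut.
Start: joints at [-1.181, 0.353, 1.633, -0, 1.155, -0.002], TCP at [238.657, -577.643, 231.281] pointing down, gripper open.
Joint ranges: [-2.63, 2.63], [-0.92, 2.1], [0.06, 2.66], [-1.3, 4.44], [0, 2.69], [-3.02, 3.02]. Speed limits (rad/s): [2.22, 2.22, 2.79, 3.14, 3.14, 3.14].

INTERFACE

Orientations are given as [roll, pitch, yaw] about the fixed x, y, z axes, in that order (R = Rz(yaw) Ry(pitch) Rx(roll)).
In Python, from rig import sensors, grab_frame, camera_params, order gives the robot as it stands. The module is installed in compiled form; this text tells all that it offers.
- The arm moves only by the tool move_arm, never from a script. Its argument "motion" is a list of rows, each a list of 7 numbers: the turn, a rotation vector about the tool's x, y, z in rad, then the shift along the tool's x, y, z in m, then the finger opening in m, from 0 to 0.0854. A call has 1 to 8 rows; each row is the pose to reach, as a shift and turn from the pose commanded when the call began, along the tool's axes at that moment; what a row does not reach only later rows make up. A row lasts 1/8 s, in which the tool goes at most 62.5 mm and 10.7 degrees, less where a joint would pass 70% of its speed; a pose out of reach is approached as far as the arm can. A call with a gripper value outside its range is refused whole. The fingers move at their own pace and stop on an object; "grip_force" is the grip in N (left out, the last holds). Time passes only in rows, so rows that repeat a pose let the fingers close. It gives the time, the measured TCP pose, the force, the opening and the grip force at its end, in the units of the state.
- sensors.sense(): the state, without advancing time (a new reading comes with each control period).
- grab_frame(name): name is "scene" or "top" or "wrist"; returns (picture, depth): 400x640x3 uint8, red, green, blue; 400x640 float32, mm along the optical axis (not along the pixel's ray), 0 where there is no reading.
- camera_params(name): a dict with "camera_matrix" (3x3 intrinsics, pixels), "k1" (the pictures are not rectified: a ray, as slopes to the right and down, at radius r is drawn at 1 + k1 r^2 times it, then the intrinsics apply), "world_from_camera" (4x4, takes a point from camera to world coordinates). Camera axes: x right, y down, z forward; pixel columns grow to the right and rows downward; lengths in mm; the calibration is good to about 2 mm. A picture is of the moment at which its call begins: read the wrist's pose just before it. camera_params takes no time and is no camera call; for the wrist camera it gives the pose at the moment of the call.
- order.sign_off(): hands the job in; it is judged then, once.
The state is a dict: "clock": time; "qpos": joint angles; "qvel": joint speeds; "joint_efforts": joint torques, N m; "eef_pos": TCP position; "tcp_rot": TCP orientation; "contact_force": force on the tool from outside, world axes, zero at the start; "wrist_torque": the same for the moment, N m; "opening": opening from 0.0 (shut) to 1.0 (fully open); "grasp_force": force on a finger pad.
Only numpy, scipy, OpenCV 4.12 (cv2) and the standard library are available. Lean on these libraries where they do the work, as an engineer would, in place of code of your own. Each camera call takes 0.05 s, during which the arm holds its last target. There are 200 camera calls.

## Working session

There is one attempt and no reset: what is moved stays moved. The work goes in short steps, Python scripts to look and compute and a tool call to move; the robot and the scene stay as the last step left them, time stands still between calls to the robot, and variables do not carry over. Pictures are saved under pics/ and viewed, at most 14 in all, crops included, and the job is handed in when it is done.

Besides the shell and the picture viewer there is one more tool, called after "Request:" as name(argument=value, ...) on one line, values as JSON. move_arm: Moves the arm, as the interface text tells. Its arguments: {"type":"object","properties":{"motion":{"type":"array","items":{"type":"array","items":{"type":"number"}}},"grip_force":{"type":"number"}},"required":["motion"]}

```bash
mkdir -p pics; cat > h.py <<'E'
import numpy as np, cv2
from rig import sensors, grab_frame, camera_params, order
def snap(name, fn=None):
    p=camera_params(name); im,d=grab_frame(name)
    if fn: cv2.imwrite('pics/'+fn, im[:,:,::-1])
    return p,im,d
def rays(p,uv):
    K=np.array(p['camera_matrix'],float); uv=np.atleast_2d(np.array(uv,float))
    x=(uv-[K[0,2],K[1,2]])/[K[0,0],K[1,1]]; s=x.copy()
    for _ in range(20): s=x/(1+p['k1']*(s**2).sum(1,keepdims=True))
    T=np.array(p['world_from_camera']); d=np.c_[s,np.ones(len(s))]
    return T[:3,3], d@T[:3,:3].T
def onplane(p,uv,z):
    o,d=rays(p,uv); return o+d*((z-o[2])/d[:,2])[:,None]
def cloud(p,depth):
    h,w=depth.shape; vv,uu=np.mgrid[:h,:w]
    o,d=rays(p,np.c_[uu.ravel(),vv.ravel()])
    return (o+d*depth.ravel()[:,None]).reshape(h,w,3)
E
python3 - <<'E'
from h import *
for n in ('scene','top'):
    p,im,d=snap(n,n+'1.png'); print(n,np.round(p['world_from_camera'],3).tolist(),p['camera_matrix'],p['k1'])
    np.savez(n+'1.npz',c=cloud(p,d),im=im)
print(sensors.sense())
E
```

```text
scene [[0.758, -0.314, 0.572, -171.983], [-0.652, -0.365, 0.665, -917.197], [0.0, -0.877, -0.481, 679.523], [0.0, 0.0, 0.0, 1.0]] [[461.02733793   0.         329.84525854]
 [  0.         461.02733793 196.99845004]
 [  0.           0.           1.        ]] 0.0033738002144133154
top [[0.023, -0.986, 0.163, 390.649], [-1.0, -0.021, 0.015, -79.574], [-0.011, -0.163, -0.987, 1154.079], [0.0, 0.0, 0.0, 1.0]] [[372.02876467   0.         319.91631034]
 [  0.         372.02876467 198.85630292]
 [  0.           0.           1.        ]] 0.016346175338890784
{'clock': 0.1, 'qpos': array([-1.18138375e+00,  3.53593314e-01,  1.63405348e+00, -2.81322035e-05,
        1.15521960e+00, -2.40892081e-03]), 'qvel': array([ 2.09629040e-04, -3.16020172e-03, -1.28648393e-03, -8.79259382e-05,
        1.60510818e-03, -1.57287789e-03]), 'joint_efforts': array([-9.29809539e-04, -6.06360698e+01, -3.42820001e+01, -8.75518452e-06,
        4.00184275e-03, -1.46011843e-05]), 'eef_pos': array([ 238.49324947, -577.24081922,  230.63044112]), 'tcp_rot': array([-3.14031885e+00,  2.26547816e-05,  3.91832887e-01]), 'contact_force': array([ 0.17133952, -0.39108892,  1.1488042 ]), 'wrist_torque': array([-0.02983096,  0.02014975,  0.03533542]), 'grasp_force': 0.0, 'opening': 0.9970141248871287}
```

View pics/top1.png

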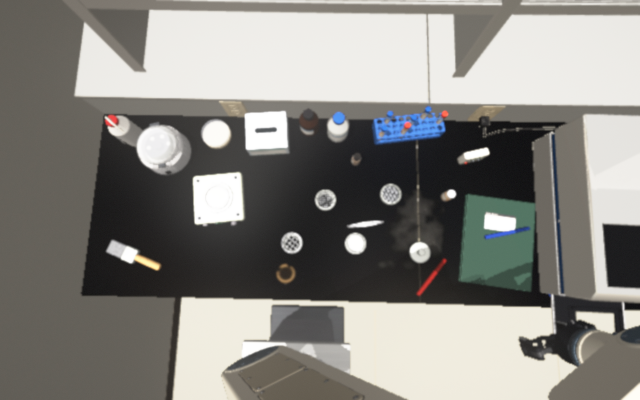

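View pics/scene1.png

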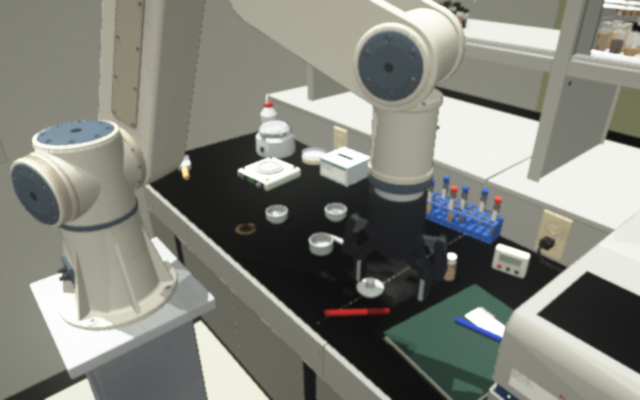

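The top view shows the shaker at (218,198), sieves at (325,200), (390,194) and (292,243), the receiver at (355,243) and the lid at (420,252). The vials are at (355,159) and (449,195). I'll enlarge the pieces to tell the meshes apart and find their centres.

```bash
python3 - <<'E'
from h import *
p=camera_params('top'); z=np.load('top1.npz'); im=z['im']; c=z['c']
T=[('a',325,200,30),('b',390,194,30),('c',292,243,30),('rec',355,243,30),('lid',420,252,13.5),('v1',355,159,62),('v2',449,195,62)]
g=cv2.cvtColor(im,cv2.COLOR_RGB2GRAY)
big=[]
for n,u,v,h in T:
    R=17 if h<60 else 12
    sub=g[v-R:v+R,u-R:u+R]
    _,m=cv2.threshold(sub,60 if h<60 else 45,255,cv2.THRESH_BINARY)
    cs,_=cv2.findContours(m,cv2.RETR_EXTERNAL,cv2.CHAIN_APPROX_NONE)
    k=max(cs,key=cv2.contourArea); (x,y),r=cv2.minEnclosingCircle(k)
    w=onplane(p,[(x+u-R,y+v-R)],h)[0]
    cc=c[v-R:v+R,u-R:u+R].reshape(-1,3); cc=cc[cc[:,2]>max(h-9,8)]
    print(n,'px',round(x+u-R,1),round(y+v-R,1),'r',round(r,1),'ray',w.round(1),'depth-mid',((cc.min(0)+cc.max(0))/2).round(1) if len(cc) else None, np.ptp(cc,0).round(1), cc[:,2].max().round(1))
    big.append(cv2.resize(im[v-17:v+17,u-17:u+17],(190,190),interpolation=cv2.INTER_CUBIC))
s=im[160:236,180:256]; big.append(cv2.resize(s,(190,190)))
cv2.imwrite('pics/crops.png',np.vstack([np.hstack(big[:4]),np.hstack(big[4:])])[:,:,::-1])
cc=c[165:235,185:250].reshape(-1,3)
for lo,hi in((30,42),(42,47),(47,52)):
    q=cc[(cc[:,2]>lo)&(cc[:,2]<hi)]
    if len(q): print(lo,len(q),((q.min(0)+q.max(0))/2).round(1),np.ptp(q,0).round(1),np.median(q[:,2]))
E
```

```text
a px 325.0 199.4 r 11.3 ray [574.6 -78.2  30. ] depth-mid [497.5 -76.5 588. ] [ 213.7   58.5 1132.1] 1154.1
b px 390.3 193.9 r 11.5 ray [ 596.1 -277.5   30. ] depth-mid [ 509.3 -192.1  587.6] [ 237.2  225.  1132.9] 1154.1
c px 291.5 242.5 r 11.6 ray [441.3  20.   30. ] depth-mid [431.8 -13.9 587.8] [  82.3  131.3 1132.6] 1154.1
rec px 355.0 243.0 r 11.7 ray [ 444.  -170.9   30. ] depth-mid [ 432.5 -138.8  587.6] [  83.6  118.5 1133. ] 1154.1
lid px 422.0 246.9 r 16.9 ray [ 438.  -374.8   13.5] depth-mid [ 414.4 -248.1  581.3] [  76.7  337.  1145.6] 1154.1
v1 px 356.0 159.0 r 6.7 ray [ 695.2 -169.2   62. ] depth-mid [ 554.1 -130.5  604.2] [ 326.9  101.8 1099.8] 1154.1
v2 px 448.0 194.5 r 8.7 ray [ 591.9 -442.2   62. ] depth-mid [ 498.4 -271.2  604. ] [ 215.5  383.2 1100.3] 1154.1
30 1654 [572.9 250.9  36. ] [163.5 161.6  12. ] 35.69119096194299
42 489 [565.7 245.8  44.5] [116.2 136.2   4.9] 44.22626353142596
47 130 [576.9 254.   49.4] [83.4 82.3  4.8] 48.18235904563505
```

View pics/crops.png

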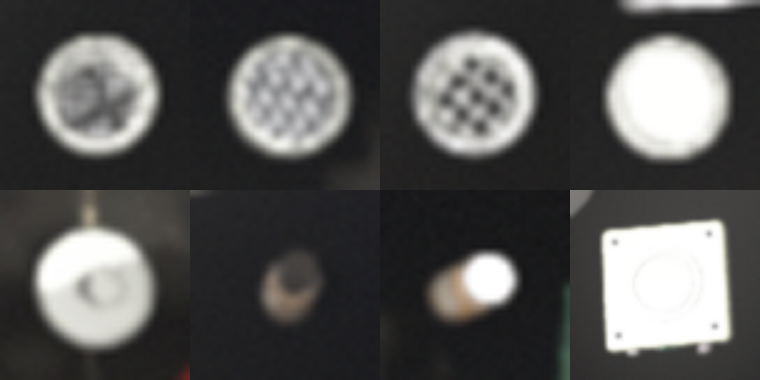

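Left crop is a blotchy gauze (a, fine?), b looks medium, c coarse with 4 wires, and the receiver is blank. I'll confirm with the wrist camera. The helper below converts targets into tool-frame steps; I'm turning the tool to yaw 0 first.

```bash
cat >> h.py <<'E'
from scipy.spatial.transform import Rotation as Ro
def go(x,y,z,yaw=0.):
    s=sensors.sense(); R=Ro.from_euler('xyz',s['tcp_rot'])
    D=R.inv()*Ro.from_euler('xyz',[np.pi,0,yaw])
    print('t',round(s['clock'],2),'turn',D.as_rotvec().round(4),'shift m',(R.inv().apply(np.array([x,y,z])-s['eef_pos'])/1000).round(4))
E
python3 - <<'E'
from h import *
s=sensors.sense(); p=camera_params('wrist'); T=np.array(p['world_from_camera'])
R=Ro.from_euler('xyz',s['tcp_rot']).as_matrix()
print((R.T@(T[:3,3]-s['eef_pos'])).round(1),(R.T@T[:3,:3]).round(3).tolist(),p['camera_matrix'],p['k1'])
go(500,-270,260); go(444,-171,230)
E
```

```text
[  71.2   -0.6 -143. ] [[-0.001, -0.959, -0.285], [1.0, -0.001, -0.001], [0.001, -0.285, 0.959]] [[282.8358328    0.         323.86777978]
 [  0.         282.8358328  200.3625206 ]
 [  0.           0.           1.        ]] 0.008073241701289067
t 0.1 turn [-1.300e-03  3.000e-04  3.918e-01] shift m [ 0.359  -0.1841 -0.0291]
t 0.1 turn [-1.300e-03  3.000e-04  3.918e-01] shift m [ 0.3451 -0.297   0.001 ]
```

Request:
move_arm(motion=[[0,0,0.1,0.05,-0.035,0,0.085],[0,0,0.2,0.1,-0.07,0,0.085],[0,0,0.3,0.15,-0.105,0,0.085],[-0.001,0,0.392,0.2,-0.14,0,0.085],[-0.001,0,0.392,0.25,-0.175,0,0.085],[-0.001,0,0.392,0.3,-0.21,0,0.085],[-0.001,0,0.392,0.35,-0.245,0,0.085],[-0.001,0,0.392,0.397,-0.276,0,0.085]])

```text
clock: 1.1
eef_pos: [500.9, -168.9, 231.2]
tcp_rot: [3.141, -0.0, 0.0]
contact_force: [1.0, -0.8, -0.1]
opening: 0.994
grasp_force: 0.0
```

```bash
python3 - <<'E'
from h import *
s=sensors.sense(); print(s['clock'],s['eef_pos'].round(2),s['tcp_rot'].round(4),s['qvel'].round(3))
p,im,d=snap('wrist','w1.png'); c=cloud(p,d); np.savez('w1.npz',c=c,im=im)
print(((d>0).mean()).round(2))
E
```

```text
1.1 [ 500.86 -168.95  231.19] [ 3.1407e+00 -1.0000e-04  2.0000e-04] [ 0.835  0.163 -0.206 -0.004  0.038  0.833]
1.0
```

View pics/w1.png

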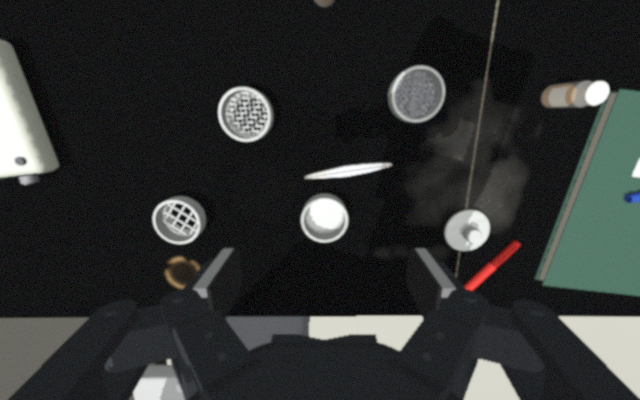

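This view settles the meshes: medium at (245,113), fine (gauze) at (417,95), coarse at (180,220), receiver at (325,218), lid at (467,230). The arm was still moving during that shot, so I'm measuring again at rest, using rim points from depth.

```bash
cat >> h.py <<'E'
def circ(c,x,y,zlo,zhi,r=30,R=45):
    """centre of the circle of radius r enclosing the rim points near (x,y)"""
    q=c.reshape(-1,3); q=q[(np.hypot(q[:,0]-x,q[:,1]-y)<R)&(q[:,2]>zlo)&(q[:,2]<zhi)]
    if len(q)<10: print('few',len(q)); return None
    from scipy.optimize import least_squares
    a=np.median(np.c_[q[:,:2]],0) if 0 else (q[:,:2].min(0)+q[:,:2].max(0))/2
    ang=np.arctan2(*(q[:,:2]-a).T[::-1]); rad=np.hypot(*(q[:,:2]-a).T)
    b=((ang+np.pi)/(2*np.pi)*36).astype(int); pts=[]
    for i in range(36):
        m=b==i
        if m.sum()>=1: pts.append(q[m][rad[m].argmax(),:2])
    pts=np.array(pts)
    f=least_squares(lambda k:np.hypot(*(pts-k[:2]).T)-k[2],[*a,r],loss='soft_l1',f_scale=1.)
    return f.x.round(1),len(pts),np.median(np.abs(f.fun)).round(2),np.percentile(q[:,2],95).round(1)
E
python3 - <<'E'
from h import *
s=sensors.sense(); print(s['clock'],s['eef_pos'].round(2),s['qvel'].round(3))
snap('wrist')
s=sensors.sense(); print(s['clock'],s['eef_pos'].round(2),s['qvel'].round(3))
p,im,d=snap('wrist'); c=cloud(p,d)
for n,u,v,lo,hi in (('rec',325,218,24,34),('fine',417,95,24,34),('med',245,113,24,34),('coarse',180,220,24,34),('lid',467,230,8,17),('v',590,93,55,68)):
    x,y,_=onplane(p,[(u,v)],hi-4)[0]; print(n,x.round(),y.round(),circ(c,x,y,lo,hi,R=45 if n!='v' else 30))
q=c.reshape(-1,3); m=(np.hypot(q[:,0]-575,q[:,1]-253)<60); print(m.sum())
E
```

```text
1.15 [ 504.1  -164.42  231.33] [-0.088 -0.014  0.022 -0.022  0.002 -0.149]
1.2 [ 502.51 -166.91  231.15] [-0.075 -0.012  0.023 -0.04   0.007 -0.081]
rec 448.0 -168.0 (array([ 442.7, -168.5,   30. ]), 36, np.float64(0.17), np.float64(31.3))
fine 597.0 -272.0 (array([ 595.2, -276.1,   30.5]), 36, np.float64(0.35), np.float64(31.5))
med 577.0 -75.0 (array([573.4, -75.8,  30. ]), 36, np.float64(0.14), np.float64(31.6))
coarse 444.0 19.0 (array([440.6,  22.1,  29.9]), 36, np.float64(0.33), np.float64(31.5))
lid 425.0 -363.0 (array([ 421.1, -365.3,   29.9]), 36, np.float64(0.19), np.float64(15.2))
v 597.0 -438.0 (array([ 594. , -448.9,   11.5]), 36, np.float64(0.29), np.float64(63.0))
355
```

Request:
move_arm(motion=[[0,0,0,-0.03,-0.0015,0.04,0.085],[0,0,0,-0.0575,-0.0024,0.09,0.085],[0,0,0,-0.0575,-0.0024,0.14,0.085],[0,0,0,-0.0575,-0.0024,0.18,0.085],[0,0,0,-0.0575,-0.0024,0.21,0.085],[0,0,0,-0.0575,-0.0024,0.225,0.085],[0,0,0,-0.0575,-0.0024,0.225,0.085],[0,0,0,-0.0575,-0.0024,0.225,0.085]], grip_force=40)

```text
clock: 2.25
eef_pos: [443.3, -169.3, 7.2]
tcp_rot: [3.14, -0.001, -0.0]
contact_force: [0.3, 0.2, -0.4]
opening: 0.996
grasp_force: 0.0
```

Request:
move_arm(motion=[[0,0,0,0,0,0,0.04],[0,0,0,0,0,0,0.04],[0,0,0,0,0,0,0.04],[0,0,0,0,0,0,0.04],[0,0,0,0,0,0,0.04]])

```text
clock: 2.88
eef_pos: [443.4, -169.0, 7.5]
tcp_rot: [3.14, -0.002, -0.0]
contact_force: [-2.0, 0.8, 10.7]
opening: 0.696
grasp_force: 40.8
```

```bash
python3 - <<'E'
from h import *
p,im,d=snap('wrist','w2.png'); s=sensors.sense(); print({k:np.round(v,2) for k,v in s.items()})
print(circ(cloud(p,d),443,-168.5,24,36))
E
```

```text
{'clock': np.float64(2.92), 'qpos': array([-0.37,  0.47,  2.1 , -0.  ,  0.56,  1.21]), 'qvel': array([ 0., -0.,  0., -0., -0., -0.]), 'joint_efforts': array([ 3.600e-01, -4.736e+01, -1.637e+01, -1.000e-02, -6.800e-01,
       -6.000e-02]), 'eef_pos': array([ 443.41, -168.99,    7.49]), 'tcp_rot': array([ 3.14, -0.  , -0.  ]), 'contact_force': array([-1.66, -0.27, 10.75]), 'wrist_torque': array([ 0.22,  0.27, -0.04]), 'grasp_force': np.float64(40.77), 'opening': np.float64(0.69)}
(array([ 442.9, -168.5,   30.5]), 36, np.float64(0.29), np.float64(33.9))
```

View pics/w2.png

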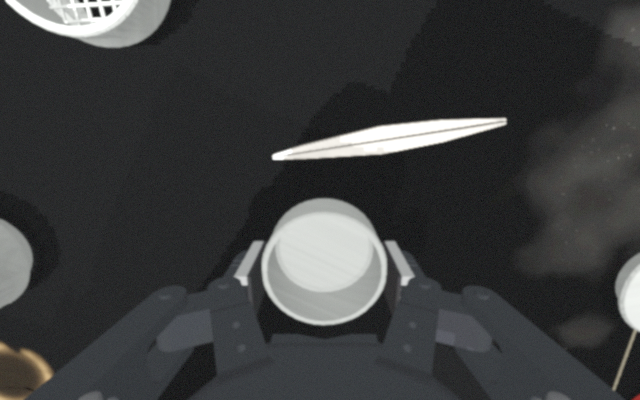

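The receiver is held between the pads (rim centred at about (323,262)), and the spatula and other pieces are clear. Lifting it to a viewpoint by the shaker.

Request:
move_arm(motion=[[0,0,0,0,0,-0.04,0.04],[0,0,0,0,-0.02,-0.09,0.04],[0,0,0,0.01,-0.06,-0.13,0.04],[0,0,0,0.02,-0.115,-0.155,0.04],[0,0,0,0.03,-0.175,-0.164,0.04],[0,0,0,0.04,-0.235,-0.164,0.04],[0,0,0,0.05,-0.295,-0.164,0.04],[0,0,0,0.057,-0.35,-0.164,0.04]])

```text
clock: 3.92
eef_pos: [499.8, 183.6, 170.6]
tcp_rot: [3.141, -0.001, 0.0]
contact_force: [1.1, -0.5, -1.8]
opening: 0.689
grasp_force: 45.0
```

Request:
move_arm(motion=[[0,0,0,0,-0.018,0,0.04],[0,0,0,0,-0.018,0,0.04],[0,0,0,0,-0.018,0,0.04],[0,0,0,0,-0.018,0,0.04]])

```text
clock: 4.42
eef_pos: [499.7, 198.1, 170.0]
tcp_rot: [3.14, -0.0, -0.002]
contact_force: [0.3, -0.2, -1.4]
opening: 0.691
grasp_force: 45.0
```

```bash
python3 - <<'E'
from h import *
p,im,d=snap('wrist','w3.png'); s=sensors.sense(); print(s['clock'],s['eef_pos'],s['tcp_rot'],s['opening'],s['grasp_force'])
c=cloud(p,d); np.savez('w3.npz',c=c,im=im)
q=c.reshape(-1,3); q=q[(np.hypot(q[:,0]-575,q[:,1]-253)<85)]
print(np.histogram(q[:,2],bins=range(30,60,2)))
print('ring',circ(c,576,253,47.5,53,r=38.5,R=46),'plate',circ(c,576,253,42.5,46,r=47,R=60))
o=cv2.GaussianBlur(cv2.cvtColor(im,cv2.COLOR_RGB2GRAY),(0,0),1)
E
```

```text
4.475 [499.78470837 198.1969024  170.03153059] [ 3.14045303e+00 -1.92575829e-04 -1.68054538e-03] 0.6973040962220541 44.953672606498
(array([ 156,  498, 5131, 9062,  353,  245, 1802, 4987,  360, 1202,  250,
          0,    0,    0]), array([30, 32, 34, 36, 38, 40, 42, 44, 46, 48, 50, 52, 54, 56, 58]))
ring (array([571.4, 253.6,  38.2]), 36, np.float64(0.11), np.float64(50.5)) plate (array([571.3, 253.5,  46.5]), 36, np.float64(0.11), np.float64(45.5))
```

View pics/w3.png

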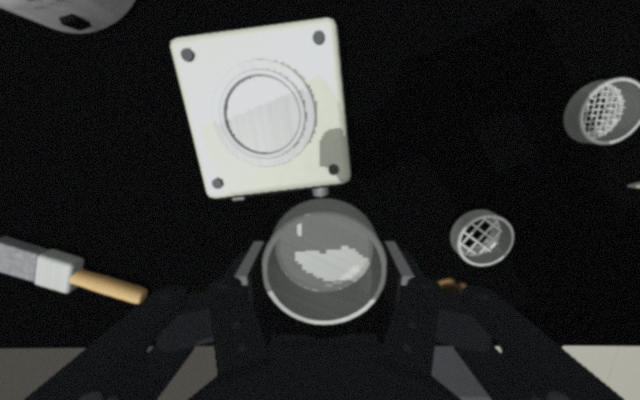

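The ring shows clearly at about (265,112), centred at (571.4, 253.6). Moving to hover over it.

Request:
move_arm(motion=[[0,0,0,0.04,-0.03,0,0.04],[0,0,0,0.072,-0.0535,0.02,0.04],[0,0,0,0.072,-0.0535,0.06,0.04],[0,0,0,0.072,-0.0535,0.09,0.04],[0,0,0,0.072,-0.0535,0.1,0.04],[0,0,0,0.072,-0.0535,0.1,0.04],[0,0,0,0.072,-0.0535,0.1,0.04]])

```text
clock: 5.35
eef_pos: [572.8, 252.9, 71.3]
tcp_rot: [3.141, -0.002, -0.001]
contact_force: [-0.2, 0.2, -1.3]
opening: 0.691
grasp_force: 45.0
```

```bash
python3 - <<'E'
from h import *
p,im,d=snap('wrist'); s=sensors.sense(); print(s['clock'],s['eef_pos'],s['tcp_rot'],s['contact_force'])
c=cloud(p,d); x,y=s['eef_pos'][:2]
print('rec',circ(c,x,y,s['eef_pos'][2]+18,s['eef_pos'][2]+28),'ring',circ(c,571.4,253.6,47.5,53,r=38.5,R=46),'plate',circ(c,571,253.6,42.5,46,r=47,R=60))
E
```

```text
5.4 [572.78350547 253.01522505  71.43756851] [ 3.14159023e+00 -2.38675582e-03 -4.30093363e-04] [ 0.62029365  0.48057974 -2.22878055]
rec (array([572.3, 253.4,  30.4]), 36, np.float64(0.34), np.float64(97.4)) ring (array([572.5, 253.6,  37.6]), 26, np.float64(0.13), np.float64(50.3)) plate (array([572.4, 253.6,  46. ]), 26, np.float64(0.15), np.float64(45.4))
```

Request:
move_arm(motion=[[0,0,0,0,0,0.009,0.04],[0,0,0,0,0,0.015,0.04],[0,0,0,0,0,0.019,0.04],[0,0,0,0,0,0.0205,0.04],[0,0,0,0,0,0.0205,0.04],[0,0,0,0,0,0.0205,0.04]])

```text
clock: 6.15
eef_pos: [571.5, 252.7, 51.5]
tcp_rot: [3.14, 0.0, -0.0]
contact_force: [-8.5, -3.9, 23.4]
opening: 0.689
grasp_force: 47.4
```

Request:
move_arm(motion=[[0,0,0,0,0,0,0.085],[0,0,0,0,0,0,0.085],[0,0,0,0,0,0,0.085],[0,0,0,0,0,0,0.085],[0,0,0,0,0,-0.03,0.085],[0,0,0,0,0,-0.08,0.085],[0,0,0,-0.03,0,-0.11,0.085],[0,0,0,-0.03,0,-0.11,0.085]])

```text
clock: 7.15
eef_pos: [541.7, 253.4, 161.7]
tcp_rot: [-3.141, -0.003, 0.0]
contact_force: [-0.7, 0.4, -1.1]
opening: 0.997
grasp_force: 0.0
```

```bash
cat >> h.py <<'E'
def stack(z,x=572,y=253.6,extra=()):
    p,im,d=snap('wrist'); s=sensors.sense(); print(round(s['clock'],2),s['eef_pos'].round(1))
    c=cloud(p,d); print('stack',circ(c,x,y,z-5,z+5))
    for n,a,b,lo,hi in extra: print(n,circ(c,a,b,lo,hi))
    return c
E
python3 - <<'E'
from h import *
stack(74)
E
```

```text
7.2 [541.9 253.1 160.3]
stack (array([570.8, 253.3,  30.2]), 36, np.float64(0.09), np.float64(75.3))
```

The receiver is seated, with its rim at 74 mm and centred. Next is the fine sieve.

Request:
move_arm(motion=[[0,0,0,0.005,0.06,0,0.085],[0,0,0,0.01,0.12,0,0.085],[0,0,0,0.015,0.18,0,0.085],[0,0,0,0.02,0.24,0,0.085],[0,0,0,0.025,0.3,0,0.085],[0,0,0,0.03,0.36,0,0.085],[0,0,0,0.03,0.42,0,0.085],[0,0,0,0.03,0.48,0,0.085]])

```text
clock: 8.2
eef_pos: [571.4, -229.5, 158.3]
tcp_rot: [3.141, 0.001, -0.0]
contact_force: [0.7, 1.2, 0.6]
opening: 0.995
grasp_force: 0.0
```

Request:
move_arm(motion=[[0,0,0,0.0235,0.0495,0.02,0.085],[0,0,0,0.0235,0.0495,0.06,0.085],[0,0,0,0.0235,0.0495,0.08,0.085],[0,0,0,0.0235,0.0495,0.08,0.085],[0,0,0,0.0235,0.0495,0.08,0.085]])

```text
clock: 8.82
eef_pos: [595.9, -276.4, 80.8]
tcp_rot: [3.14, -0.001, 0.001]
contact_force: [-0.4, -1.1, -0.1]
opening: 0.996
grasp_force: 0.0
```

```bash
python3 - <<'E'
from h import *
p,im,d=snap('wrist'); s=sensors.sense(); print(s['clock'],s['eef_pos'],s['tcp_rot']); print(circ(cloud(p,d),595,-276,26,34))
E
```

```text
8.875 [ 596.16480834 -276.55811654   81.29971775] [ 3.13979341e+00 -2.01844712e-03  6.67424099e-04]
(array([ 595.8, -275.8,   30.2]), 36, np.float64(0.1), np.float64(31.3))
```

Request:
move_arm(motion=[[0,0,0,0,-0.0005,0.04,0.085],[0,0,0,0,-0.0005,0.064,0.085],[0,0,0,0,-0.0005,0.072,0.085],[0,0,0,0,-0.0005,0.072,0.085],[0,0,0,0,-0.0005,0.072,0.04],[0,0,0,0,-0.0005,0.072,0.04],[0,0,0,0,-0.0005,0.072,0.04],[0,0,0,0,-0.0005,0.072,0.04]])

```text
clock: 9.88
eef_pos: [596.1, -276.7, 9.7]
tcp_rot: [3.14, -0.002, -0.0]
contact_force: [-1.3, 0.4, 7.4]
opening: 0.694
grasp_force: 42.2
```

```bash
python3 - <<'E'
from h import *
p,im,d=snap('wrist'); s=sensors.sense(); print(s['clock'],s['eef_pos'],s['tcp_rot'],s['opening'],s['grasp_force'],s['contact_force']); print(circ(cloud(p,d),595,-276,24,36))
E
```

```text
9.925 [ 596.12460073 -276.65001184    9.69895313] [ 3.13982166e+00 -2.19037218e-03 -2.34786010e-04] 0.6881785303325286 42.172260051593184 [-1.08487601  1.89300467  6.97254442]
(array([ 596.1, -276.2,   30.4]), 36, np.float64(0.33), np.float64(34.1))
```

Request:
move_arm(motion=[[0,0,0,0,0,-0.05,0.04],[0,0,0,0,-0.02,-0.1,0.04],[0,0,0,0,-0.07,-0.13,0.04],[0,0,0,0,-0.13,-0.14,0.04],[0,0,0,-0.005,-0.19,-0.14,0.04],[0,0,0,-0.01,-0.25,-0.14,0.04],[0,0,0,-0.015,-0.31,-0.14,0.04],[0,0,0,-0.02,-0.37,-0.14,0.04]])

```text
clock: 10.92
eef_pos: [575.1, 95.7, 148.4]
tcp_rot: [3.141, -0.002, -0.0]
contact_force: [0.5, -0.3, -1.0]
opening: 0.689
grasp_force: 44.5
```

Request:
move_arm(motion=[[0,0,0,-0.005,-0.06,0,0.04],[0,0,0,-0.005,-0.12,0,0.04],[0,0,0,-0.005,-0.1586,0.0,0.04],[0,0,0,-0.005,-0.1586,0.02,0.04],[0,0,0,-0.005,-0.1586,0.045,0.04],[0,0,0,-0.005,-0.1586,0.048,0.04],[0,0,0,-0.005,-0.1586,0.048,0.04],[0,0,0,-0.005,-0.1586,0.048,0.04]])

```text
clock: 11.92
eef_pos: [571.0, 252.2, 100.4]
tcp_rot: [3.141, -0.002, -0.001]
contact_force: [-0.2, 0.1, -1.7]
opening: 0.686
grasp_force: 44.5
```

```bash
cat >> h.py <<'E'
def hover(zl,x=571,y=253.3):
    p,im,d=snap('wrist'); s=sensors.sense(); e=s['eef_pos']; print(round(s['clock'],2),e.round(1),s['tcp_rot'].round(4),s['opening'],s['contact_force'].round(1))
    c=cloud(p,d); print('held',circ(c,e[0],e[1],e[2]+14,e[2]+27),'below',circ(c,x,y,zl-5,zl+3))
E
python3 -c "
from h import *
hover(74)"
```

```text
11.97 [571.  252.3 100.4] [ 3.1412e+00 -1.6000e-03 -7.0000e-04] 0.6935550277320987 [ 0.5 -0.3 -0.6]
held (array([570.9, 252.5,  30.4]), 36, np.float64(0.34), np.float64(125.4)) below (array([571.1, 253.2,  30. ]), 24, np.float64(0.05), np.float64(75.4))
```

Request:
move_arm(motion=[[0,0,0,0,-0.0005,0.012,0.04],[0,0,0,0,-0.0005,0.02,0.04],[0,0,0,0,-0.0005,0.025,0.04],[0,0,0,0,-0.0005,0.027,0.04],[0,0,0,0,-0.0005,0.027,0.04],[0,0,0,0,-0.0005,0.027,0.04]])

```text
clock: 12.72
eef_pos: [569.9, 252.7, 73.6]
tcp_rot: [3.14, 0.001, -0.0]
contact_force: [-6.6, -3.5, 15.7]
opening: 0.691
grasp_force: 46.1
```

Request:
move_arm(motion=[[0,0,0,0,0,0,0.085],[0,0,0,0,0,0,0.085],[0,0,0,0,0,0,0.085],[0,0,0,0,0,0,0.085],[0,0,0,0,0,-0.03,0.085],[0,0,0,0,0,-0.08,0.085],[0,0,0,-0.03,0,-0.11,0.085],[0,0,0,-0.03,0,-0.11,0.085]])

```text
clock: 13.72
eef_pos: [540.2, 253.5, 184.8]
tcp_rot: [-3.141, -0.003, 0.0]
contact_force: [0.7, 0.7, 0.2]
opening: 0.998
grasp_force: 0.0
```

```bash
python3 -c "
from h import *
stack(94,571,253.3)"
```

```text
13.78 [540.4 253.3 183.4]
stack (array([569.6, 253.4,  30.2]), 36, np.float64(0.07), np.float64(95.4))
```

Request:
move_arm(motion=[[0,0,0,0.005,0.055,0,0.085],[0,0,0,0.01,0.115,0,0.085],[0,0,0,0.015,0.175,0,0.085],[0,0,0,0.02,0.235,0.01,0.085],[0,0,0,0.03,0.29,0.03,0.085],[0,0,0,0.0325,0.3295,0.07,0.085],[0,0,0,0.0325,0.3295,0.1,0.085],[0,0,0,0.0325,0.3295,0.103,0.085]])

```text
clock: 14.78
eef_pos: [570.7, -77.1, 76.4]
tcp_rot: [3.141, 0.006, -0.001]
contact_force: [0.5, 0.1, 0.4]
opening: 0.993
grasp_force: 0.0
```

Request:
move_arm(motion=[[0,0,0,0,0,0,0.085],[0,0,0,0,0,0,0.085]])

```text
clock: 15.02
eef_pos: [573.7, -76.2, 80.8]
tcp_rot: [3.14, -0.002, 0.001]
contact_force: [-0.4, -0.2, 0.1]
opening: 0.994
grasp_force: 0.0
```

```bash
python3 -c "
from h import *
stack(30,573.4,-75.8)"
```

```text
15.07 [573.7 -76.2  80.9]
stack (array([573.8, -75.8,  30.2]), 36, np.float64(0.1), np.float64(31.3))
```

Request:
move_arm(motion=[[0,0,0,0,0,0.04,0.085],[0,0,0,0,0,0.064,0.085],[0,0,0,0,0,0.072,0.085],[0,0,0,0,0,0.072,0.085],[0,0,0,0,0,0.072,0.04],[0,0,0,0,0,0.072,0.04],[0,0,0,0,0,0.072,0.04],[0,0,0,0,0,0.072,0.04]])

```text
clock: 16.08
eef_pos: [573.7, -76.8, 9.3]
tcp_rot: [3.14, -0.002, -0.0]
contact_force: [-2.0, 1.0, 7.2]
opening: 0.692
grasp_force: 41.9
```

```bash
python3 -c "
from h import *
hover(30,573.8,-75.8)"
```

```text
16.12 [573.6 -76.8   9.3] [ 3.1404e+00 -2.2000e-03 -3.0000e-04] 0.6873265202868533 [-1.4 -0.2  7.3]
held (array([573.8, -76.3,  30.5]), 36, np.float64(0.3), np.float64(34.1)) below (array([573.8, -76.3,  30.5]), 36, np.float64(0.29), np.float64(31.5))
```

Request:
move_arm(motion=[[0,0,0,0,0,-0.05,0.04],[0,0,0,0,-0.02,-0.1,0.04],[0,0,0,0,-0.07,-0.135,0.04],[0,0,0,0,-0.13,-0.15,0.04],[0,0,0,-0.0025,-0.19,-0.15,0.04],[0,0,0,-0.0025,-0.25,-0.15,0.04],[0,0,0,-0.0025,-0.305,-0.15,0.04],[0,0,0,-0.0025,-0.3292,-0.15,0.04]])

```text
clock: 17.12
eef_pos: [570.1, 255.5, 158.1]
tcp_rot: [3.141, -0.001, 0.002]
contact_force: [0.0, -0.2, -1.9]
opening: 0.688
grasp_force: 44.8
```

Request:
move_arm(motion=[[0,0,0,0,0,0.01,0.04],[0,0,0,0,0,0.035,0.04],[0,0,0,0,0,0.039,0.04],[0,0,0,0,0,0.039,0.04],[0,0,0,0,0,0.039,0.04]])

```text
clock: 17.75
eef_pos: [570.9, 252.2, 119.2]
tcp_rot: [3.141, -0.001, -0.001]
contact_force: [-0.1, -0.7, -0.6]
opening: 0.689
grasp_force: 44.8
```

```bash
python3 -c "
from h import *
hover(94,570,253.3)"
```

```text
17.8 [570.9 252.4 119.3] [ 3.1411e+00 -1.4000e-03 -7.0000e-04] 0.689720261455623 [ 0.3 -0.6 -1.1]
held (array([571.2, 252.6,  30.5]), 36, np.float64(0.35), np.float64(144.1)) below (array([570.7, 253.3,  29.5]), 28, np.float64(0.25), np.float64(95.2))
```

Request:
move_arm(motion=[[0,0,0,0,-0.0005,0.012,0.04],[0,0,0,0,-0.0005,0.02,0.04],[0,0,0,0,-0.0005,0.0245,0.04],[0,0,0,0,-0.0005,0.0265,0.04],[0,0,0,0,-0.0005,0.0265,0.04],[0,0,0,0,-0.0005,0.0265,0.04]])

```text
clock: 18.55
eef_pos: [570.0, 253.0, 93.2]
tcp_rot: [3.14, 0.0, -0.0]
contact_force: [-6.8, -2.4, 15.6]
opening: 0.693
grasp_force: 46.4
```

Request:
move_arm(motion=[[0,0,0,0,0,0,0.085],[0,0,0,0,0,0,0.085],[0,0,0,0,0,0,0.085],[0,0,0,0,0,0,0.085],[0,0,0,0,0,-0.03,0.085],[0,0,0,0,0,-0.08,0.085],[0,0,0,-0.03,0,-0.11,0.085],[0,0,0,-0.03,0,-0.11,0.085]])

```text
clock: 19.55
eef_pos: [540.2, 253.7, 204.4]
tcp_rot: [-3.141, -0.003, 0.0]
contact_force: [1.2, -0.9, -0.0]
opening: 0.993
grasp_force: 0.0
```

```bash
python3 -c "
from h import *
stack(114,570,253.3)"
```

```text
19.6 [540.4 253.5 202.9]
stack (array([570.1, 253.7,  30.2]), 36, np.float64(0.08), np.float64(115.3))
```

Request:
move_arm(motion=[[0,0,0,-0.01,0.05,0,0.085],[0,0,0,-0.03,0.1,0,0.085],[0,0,0,-0.055,0.15,0.01,0.085],[0,0,0,-0.08,0.195,0.035,0.085],[0,0,0,-0.0997,0.2317,0.07,0.085],[0,0,0,-0.0997,0.2317,0.11,0.085],[0,0,0,-0.0997,0.2317,0.122,0.085],[0,0,0,-0.0997,0.2317,0.122,0.085]])

```text
clock: 20.6
eef_pos: [440.4, 21.5, 79.4]
tcp_rot: [3.141, 0.002, 0.0]
contact_force: [-0.4, 0.9, 0.2]
opening: 0.995
grasp_force: 0.0
```

Request:
move_arm(motion=[[0,0,0,0,0,0,0.085]])

```text
clock: 20.72
eef_pos: [441.6, 21.8, 80.9]
tcp_rot: [3.141, -0.001, 0.001]
contact_force: [-0.0, -0.3, -0.0]
opening: 0.996
grasp_force: 0.0
```

```bash
python3 -c "
from h import *
stack(30,440.6,22)"
```

```text
20.77 [441.7  21.8  81. ]
stack (array([440.2,  22.8,  30.3]), 36, np.float64(0.13), np.float64(31.2))
```

Request:
move_arm(motion=[[0,0,0,-0.0015,-0.0007,0.04,0.085],[0,0,0,-0.0015,-0.0007,0.064,0.085],[0,0,0,-0.0015,-0.0007,0.072,0.085],[0,0,0,-0.0015,-0.0007,0.072,0.085],[0,0,0,-0.0015,-0.0007,0.072,0.04],[0,0,0,-0.0015,-0.0007,0.072,0.04],[0,0,0,-0.0015,-0.0007,0.072,0.04],[0,0,0,-0.0015,-0.0007,0.072,0.04]])

```text
clock: 21.78
eef_pos: [439.9, 22.1, 9.5]
tcp_rot: [3.141, -0.002, -0.0]
contact_force: [-2.6, 2.1, 12.3]
opening: 0.694
grasp_force: 40.1
```

```bash
python3 -c "
from h import *
hover(30,440.2,22.8)"
```

```text
21.82 [439.9  22.1   9.4] [ 3.1408e+00 -2.2000e-03 -2.0000e-04] 0.6911965257142073 [-2.2  1.2 12.3]
held (array([440.5,  22.6,  30.4]), 36, np.float64(0.29), np.float64(34.4)) below (array([440.5,  22.6,  30.4]), 36, np.float64(0.29), np.float64(31.5))
```

Request:
move_arm(motion=[[0,0,0,0,0,-0.05,0.04],[0,0,0,0.01,-0.01,-0.105,0.04],[0,0,0,0.03,-0.04,-0.15,0.04],[0,0,0,0.055,-0.09,-0.165,0.04],[0,0,0,0.085,-0.14,-0.165,0.04],[0,0,0,0.115,-0.19,-0.165,0.04],[0,0,0,0.1305,-0.2313,-0.165,0.04],[0,0,0,0.1305,-0.2313,-0.165,0.04]])

```text
clock: 22.82
eef_pos: [570.4, 256.2, 173.3]
tcp_rot: [-3.141, -0.002, 0.002]
contact_force: [-0.8, -0.6, -0.9]
opening: 0.691
grasp_force: 44.8
```

Request:
move_arm(motion=[[0,0,0,0,0,0.02,0.04],[0,0,0,0,0,0.034,0.04],[0,0,0,0,0,0.034,0.04],[0,0,0,0,0,0.034,0.04]])

```text
clock: 23.32
eef_pos: [569.8, 253.1, 139.4]
tcp_rot: [3.141, -0.001, -0.001]
contact_force: [-0.5, -0.4, -1.5]
opening: 0.692
grasp_force: 44.8
```

```bash
python3 -c "
from h import *
hover(114,570.3,253.6)"
```

```text
23.38 [570.  253.3 139.7] [ 3.141e+00 -1.100e-03 -6.000e-04] 0.6903195147912131 [-0.7 -0.3 -0.7]
held (array([570.4, 253.5,  30.4]), 36, np.float64(0.35), np.float64(164.7)) below (array([570.8, 253.5,  29.8]), 29, np.float64(0.18), np.float64(115.2))
```

Request:
move_arm(motion=[[0,0,0,0.0007,0,0.012,0.04],[0,0,0,0.0007,0,0.02,0.04],[0,0,0,0.0007,0,0.0248,0.04],[0,0,0,0.0007,0,0.0268,0.04],[0,0,0,0.0007,0,0.0268,0.04],[0,0,0,0.0007,0,0.0268,0.04]])

```text
clock: 24.12
eef_pos: [570.4, 253.4, 113.5]
tcp_rot: [3.141, -0.001, -0.0]
contact_force: [-6.1, -2.0, 14.5]
opening: 0.693
grasp_force: 46.2
```

Request:
move_arm(motion=[[0,0,0,0,0,0,0.085],[0,0,0,0,0,0,0.085],[0,0,0,0,0,0,0.085],[0,0,0,0,0,0,0.085],[0,0,0,0,0,-0.03,0.085],[0,0,0,0,0,-0.08,0.085],[0,0,0,-0.03,0,-0.11,0.085],[0,0,0,-0.03,0,-0.11,0.085]])

```text
clock: 25.12
eef_pos: [540.2, 254.1, 224.6]
tcp_rot: [-3.141, -0.003, 0.0]
contact_force: [-0.5, -1.1, -1.0]
opening: 0.998
grasp_force: 0.0
```

```bash
python3 -c "
from h import *
stack(134,570,253.3)"
```

```text
25.18 [540.4 253.8 223.1]
stack (array([570.7, 254. ,  30.2]), 36, np.float64(0.12), np.float64(135.4))
```

Request:
move_arm(motion=[[0,0,0,-0.01,0.055,0,0.06],[0,0,0,-0.02,0.115,0,0.06],[0,0,0,-0.035,0.172,0,0.06],[0,0,0,-0.045,0.23,0,0.06],[0,0,0,-0.06,0.288,0,0.06],[0,0,0,-0.07,0.346,0,0.06],[0,0,0,-0.08,0.404,0,0.06],[0,0,0,-0.09,0.462,0,0.06]])

```text
clock: 26.18
eef_pos: [449.5, -210.6, 221.4]
tcp_rot: [3.141, 0.001, -0.0]
contact_force: [0.3, 0.2, 0.6]
opening: 0.699
grasp_force: 0.0
```

Request:
move_arm(motion=[[0,0,0,-0.01,0.055,0.01,0.06],[0,0,0,-0.02,0.11,0.03,0.06],[0,0,0,-0.0296,0.1575,0.06,0.06],[0,0,0,-0.0296,0.1575,0.1,0.06],[0,0,0,-0.0296,0.1575,0.13,0.06],[0,0,0,-0.0296,0.1575,0.1325,0.06],[0,0,0,-0.0296,0.1575,0.1325,0.06]])

```text
clock: 27.05
eef_pos: [420.8, -366.3, 90.2]
tcp_rot: [3.141, 0.0, -0.0]
contact_force: [0.2, 0.3, 0.6]
opening: 0.701
grasp_force: 0.0
```

```bash
python3 - <<'E'
from h import *
p,im,d=snap('wrist','w4.png'); s=sensors.sense(); print(s['clock'],s['eef_pos']); c=cloud(p,d)
print('disc',circ(c,421,-365.3,9,17),'knob',circ(c,421,-365.3,28,36,r=10,R=25))
E
```

```text
27.1 [ 421.16484126 -366.5271407    90.84938351]
disc (array([ 421. , -365.2,   30.2]), 36, np.float64(0.1), np.float64(15.1)) knob (array([ 421.4, -365.3,    9.8]), 36, np.float64(0.15), np.float64(33.4))
```

View pics/w4.png

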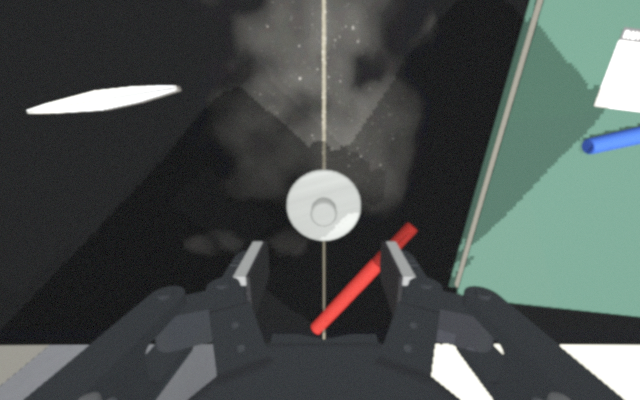

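The lid is at (323,205) with its knob centred. The red pen ends near (410,230), below fingertip height.

Request:
move_arm(motion=[[0,0,0,0,-0.0012,0.04,0.06],[0,0,0,0,-0.0012,0.066,0.06],[0,0,0,0,-0.0012,0.075,0.05],[0,0,0,0,-0.0012,0.075,0.05],[0,0,0,0,-0.0012,0.075,0.05]])

```text
clock: 27.72
eef_pos: [421.4, -365.6, 16.5]
tcp_rot: [3.139, -0.002, -0.0]
contact_force: [0.1, -0.2, -0.4]
opening: 0.588
grasp_force: 0.0
```

Request:
move_arm(motion=[[0,0,0,0,0,0,0.01],[0,0,0,0,0,0,0.01],[0,0,0,0,0,0,0.01],[0,0,0,0,0,0,0.01],[0,0,0,0,0,0,0.01],[0,0,0,0,0,0,0.01]])

```text
clock: 28.48
eef_pos: [421.0, -365.3, 16.0]
tcp_rot: [3.14, -0.001, -0.0]
contact_force: [-1.3, 0.8, 7.3]
opening: 0.218
grasp_force: 38.8
```

```bash
python3 - <<'E'
from h import *
p,im,d=snap('wrist'); s=sensors.sense(); print(s['clock'],s['eef_pos'],s['opening'],s['grasp_force'],s['contact_force']); c=cloud(p,d)
print('disc',circ(c,421,-365.3,9,16.5))
E
```

```text
28.525 [ 420.98696103 -365.26868847   16.04594452] 0.21377180241176408 38.83882999420166 [-1.36392329  0.90783704  7.14398046]
disc (array([ 421.6, -364.8,   30. ]), 28, np.float64(0.09), np.float64(15.0))
```

Request:
move_arm(motion=[[0,0,0,0,0,-0.05,0.01],[0,0,0,0,-0.01,-0.105,0.01],[0,0,0,0.005,-0.045,-0.15,0.01],[0,0,0,0.015,-0.095,-0.175,0.01],[0,0,0,0.03,-0.15,-0.175,0.01],[0,0,0,0.045,-0.207,-0.175,0.01],[0,0,0,0.06,-0.265,-0.175,0.01],[0,0,0,0.075,-0.322,-0.175,0.01]])

```text
clock: 29.52
eef_pos: [495.8, -40.9, 190.3]
tcp_rot: [3.141, -0.001, -0.0]
contact_force: [0.5, -0.9, -0.9]
opening: 0.217
grasp_force: 39.3
```

Request:
move_arm(motion=[[0,0,0,0.015,-0.055,0,0.01],[0,0,0,0.03,-0.112,0,0.01],[0,0,0,0.045,-0.169,0,0.01],[0,0,0,0.06,-0.226,0,0.01],[0,0,0,0.074,-0.275,0,0.01],[0,0,0,0.074,-0.2964,0,0.01],[0,0,0,0.074,-0.2964,0.02,0.01],[0,0,0,0.074,-0.2964,0.025,0.01]])

```text
clock: 30.52
eef_pos: [568.4, 252.8, 163.3]
tcp_rot: [3.139, 0.002, 0.0]
contact_force: [-0.8, -0.1, -0.9]
opening: 0.213
grasp_force: 39.4
```

Request:
move_arm(motion=[[0,0,0,0,0,0,0.01],[0,0,0,0,0,0,0.01],[0,0,0,0,0,0,0.01]])

```text
clock: 30.9
eef_pos: [570.1, 253.3, 165.3]
tcp_rot: [3.141, -0.001, -0.001]
contact_force: [0.1, 0.6, -0.3]
opening: 0.211
grasp_force: 39.4
```

```bash
python3 - <<'E'
from h import *
p,im,d=snap('wrist'); s=sensors.sense(); e=s['eef_pos']; print(s['clock'],e,s['tcp_rot'],s['opening'],s['grasp_force'],s['contact_force']); c=cloud(p,d)
print('disc',circ(c,e[0],e[1],e[2]-7,e[2]+.5),'below',circ(c,570.5,253.8,129,138))
E
```

```text
30.95 [569.99433397 253.38686213 165.18275007] [ 3.14097236e+00 -9.71473554e-04 -6.51176235e-04] 0.212227516169927 39.38826620578766 [ 2.94621442e-04  9.22572233e-02 -6.81361261e-01]
disc (array([570.6, 253.8,  30.1]), 28, np.float64(0.08), np.float64(164.2)) below (array([570.8, 254. ,  30.1]), 24, np.float64(0.08), np.float64(135.2))
```

Aligned to within 0.3 mm. Lowering 25 mm to seat the lid.

Request:
move_arm(motion=[[0,0,0,0.0005,0,0.012,0.01],[0,0,0,0.0005,0,0.02,0.01],[0,0,0,0.0005,0,0.024,0.01],[0,0,0,0.0005,0,0.0257,0.01],[0,0,0,0.0005,0,0.0257,0.01],[0,0,0,0.0005,0,0.0257,0.01]])

```text
clock: 31.7
eef_pos: [570.4, 253.6, 140.1]
tcp_rot: [3.141, -0.001, -0.0]
contact_force: [-3.9, -1.2, 11.3]
opening: 0.211
grasp_force: 40.7
```

Request:
move_arm(motion=[[0,0,0,0,0,0,0.06],[0,0,0,0,0,0,0.06],[0,0,0,0,0,0,0.06],[0,0,0,0,0,0,0.06],[0,0,0,0,0,-0.03,0.06],[0,0,0,0,0,-0.08,0.06],[0,0,0,-0.03,0,-0.11,0.06],[0,0,0,-0.05,0,-0.11,0.06]])

```text
clock: 32.7
eef_pos: [520.7, 254.2, 251.7]
tcp_rot: [-3.14, -0.004, -0.0]
contact_force: [-0.5, 0.7, -0.4]
opening: 0.7
grasp_force: 0.0
```

Request:
move_arm(motion=[[0,0,0,0,0,0,0.06],[0,0,0,0,0,0,0.06],[0,0,0,0,0,0,0.06]])

```text
clock: 33.08
eef_pos: [520.7, 253.6, 248.3]
tcp_rot: [3.14, 0.0, -0.0]
contact_force: [-0.0, 0.4, 0.2]
opening: 0.704
grasp_force: 0.0
```

```bash
python3 - <<'E'
from h import *
c=stack(137.5,570.5,253.8); print('knob',circ(c,570.5,253.8,152,160,r=10,R=25))
q=c.reshape(-1,3); r=np.hypot(q[:,0]-570.5,q[:,1]-253.8); q=q[(r<28)&(r>12)&(q[:,2]>132)&(q[:,2]<144)]
print('slopes',np.linalg.lstsq(np.c_[q[:,:2]-[570.5,253.8],np.ones(len(q))],q[:,2],rcond=None)[0])
snap('scene','s2.png')
E
```

```text
33.12 [520.6 253.6 248.3]
stack (array([570.2, 254. ,  30.4]), 36, np.float64(0.14), np.float64(139.2))
knob (array([569.9, 254. ,   9.8]), 36, np.float64(0.16), np.float64(157.5))
slopes [-1.95450653e-03  3.58187481e-04  1.38035776e+02]
```

View pics/s2.png

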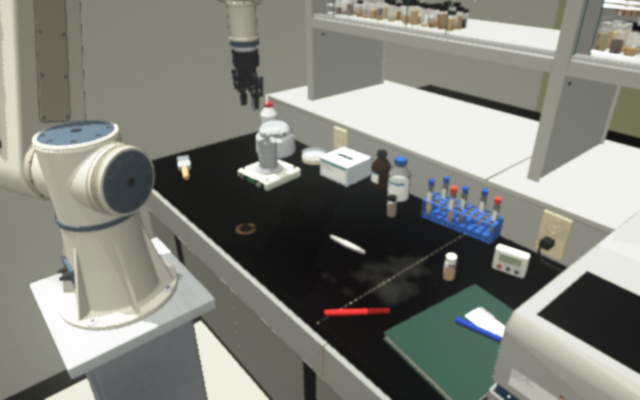

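The stack stands on the shaker at (268,150), level and full height, with the gripper clear. Both vials, at (391,206) and (450,266), are still upright. Handing in.

```bash
python3 -c "
from rig import order
print(order.sign_off())"
```

```text
the job is handed in; nothing more can be done
None
```

The sieve stack is built on the shaker and handed in (receiver, fine, medium, coarse, lid): by the wrist camera each piece sits fully down and within about 1.5 mm of centred, the lid is level, and both vials are still standing; sign-off returned no verdict.

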